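# Re-pin the stay of the ink bar's vent window

## Task

The little vent window in the ink counter's glass screen is only ajar, held by its flat steel stay. Take the stay by its knob, lift it off its pin, push the window farther out and drop the middle one of the stay's three round holes over the pin until the stay lies flat on the pin's plate, then let go. Be gentle: feel for the hole, never press or shove the stay hard on the pin (20 N at the very most), and do not knock over or shift the bottles, cups and pen around it.

Things in the scene. Friction and masses are not known exactly. Their poses are not given: they have to be found in the camera images.
- window: The fixed screen: a white sill box 115 mm deep, 440 mm wide, 45 mm high, carrying a white frame 280 mm high, a fixed pane in its +y part and the sash in its -y part. Origin: on the counter under the sash's vertical hinge line. x points from the robot's side out through the window, y along the screen, z up. It does not move in a run.
- hinge (a point): The sash's vertical hinge line, at the height of the stay's underside (52 mm above the counter). Fixed.
- sash (a joint): Opening of the sash about the vertical hinge line, rad, relative to where it is at the start (about 0 at the start, when it stands 0.22 rad open); grows as the sash swings outward, away from the robot (limit 1.0). Nothing springs it back: friction of about 0.12 N m holds it wherever it is left.
- pivot (a point): The stay's pivot on the sash: 190 mm from the hinge line, at the height of the stay's underside. It moves on a circle about the hinge line; opening turns it anticlockwise seen from above. Here the stay both swings sideways and lifts freely.
- stay: The stay: a flat steel bar 260 x 24 x 5 mm, about 0.26 kg. Origin: at the pivot, on its underside; x along the bar to the knob end, z up. Along x: a long slot 29 x 9.6 mm centred at 98.5 mm (the pin stands in it at the start), round holes of 9.6 mm diameter at 132, 158 and 184 mm, the knob at 232 mm, the end at 245 mm. The knob end lifts about the pivot; let go, it falls back to level.
- middle_hole (a point): Centre of the middle round hole, on the stay's underside, 158 mm from the pivot. Put this hole over the pin.
- knob (a point): Middle of the stay's upright round steel knob, 17 mm across (18 mm at its rim), which stands 34 mm above the stay's top face; this point is 22 mm above the stay's underside. The knob can turn between the fingers, and so the stay can swing while it is held. A push down here bears about 1.5 times as hard on the pin.
- plate_top (a point): Centre of the plate's top face, 52 mm above the counter. The pin rises 12 mm above this face: 8 mm diameter, its top edge chamfered by 1 mm. Seated, the stay's underside lies level on this face; while it rides on the pin's top it is 12 mm higher there.
- pin_plate: Steel plate 56 x 20 x 7 mm fixed on the sill; origin at the centre of its underside, z up, x along its length, which is the direction of the stay at the start. A steel pin stands on it, clamped in a lengthwise slot: on the plate's centre line (y = 0), but anywhere up to 9 mm from the centre along x, either way; where is not measured, and it stays there.
- ink_a: Bystander: square ink bottle 42 x 42 mm, 89 mm high with its dropper cap; origin under its base. Leave alone.
- ink_b: Bystander: ink bottle like ink_a.
- ink_c: Bystander: ink bottle like ink_a.
- ink_d: Bystander: ink bottle like ink_a, standing on the sill.
- beaker: Bystander: clear beaker, 90 mm across, 110 mm high; origin under its base.
- tasting_cup: Bystander: small clear cup, 40 mm across, 32 mm high, on the counter in front of the screen; origin under its base.
- pen_holder: Bystander: brass pen stick 130 mm long, 12 mm thick, lying on the counter; origin near its back end.

How it is judged:
By the outcome, as a careful person would: the job done as asked, in the order asked, and still so for the second after the job is handed in, with the robot touching nothing.
It also fails if it takes over 72 s, if anything falls off the work surface, if the arm or the gripper's body presses on something with over 40 N, if the wrist force passes 120 N, or if a joint passes its speed limit or range.

## Robot

A 7-joint arm with a two-finger parallel gripper is mounted at the origin on the work surface. World frame = base frame: x ahead of the robot, y to its left, z up, the work surface at z = 0. Lengths are in m, angles in degrees, forces in N, time in s.
With the tool pointing down it reaches from about 0.425 to 0.875 m from the base axis. Payload 4.7 kg.
Tool frame: the origin (TCP) lies between the finger pads; the fingertips stand 8 mm ahead of it and the grasp point (between the pads) lies 11 mm behind it; x points along the fingers, z is the direction in which the jaws open and shut, and the axes are right-handed (so a half turn about x gives the same grasp; the last joint's range is limited). The gripper opens to 87 mm and grips with 3 to 60 N. Pads are 19 mm wide; open, the fingers measure 117 mm over their backs; the gripper's body (75 mm by 190 mm) begins 51 mm behind the grasp point.
Start: joints at [74.433, 18.392, -4.016, 83.108, 1.295, 78.541, -3.26], TCP at [0.183, -0.624, 0.231] pointing down, gripper open.
Joint ranges: [-163.93, 163.93], [-17.29, 119.83], [-79.2, 71.16], [3.27, 140.29], [-89.18, 269.18], [5.43, 117.66], [-154.24, 154.24]. Speed limits (degrees/s): [147.25, 147.25, 180, 180, 180, 180, 180].

## Interface

Orientations are given as [roll, pitch, yaw] about the fixed x, y, z axes, in that order (R = Rz(yaw) Ry(pitch) Rx(roll)).
In Python, from cell import telemetry, vision, sign_off gives the robot as it stands. The module is installed in compiled form; this text tells all that it offers.
- The arm moves only by the tool drive_tool, never from a script. Its arguments are lists of equal length, an entry for each row: "offset": the shift along the tool's x, y, z in m, a list of three; "angular": the turn, a rotation vector about the tool's x, y, z in rad, a list of three. A call has 1 to 10 rows; each row is the pose to reach, as a shift and turn from the pose measured when the call began, along the tool's axes at that moment; what a row does not reach only later rows make up. A row lasts 1/8 s, in which the tool goes at most 62.5 mm and 10.7 degrees, less where a joint would pass 70% of its speed; a pose out of reach is approached as far as the arm can. A call with a gripper value outside its range is refused whole. "fingers" is the closure, from -1 (fully open) to 1 (shut), set as the call begins (left out, the last holds). The fingers move at their own pace and stop on an object; "squeeze" is the grip in N (left out, the last holds). Time passes only in rows, so rows that repeat a pose let the fingers close. It gives the time, the measured TCP pose, the force and the opening at its end, in the units of the state.
- telemetry.get_obs(): the state, without advancing time (a new reading comes with each control period).
- vision.read_camera(name): name is "scene" or "top" or "wrist"; returns a dict with "pixels" (400x640x3 uint8, red, green, blue), "intrinsics" (3x3 intrinsics, pixels), "distortion" ([k1, k2, p1, p2, k3] as OpenCV has them; the pictures are not rectified), "world_from_camera" (4x4, takes a point from camera to world coordinates); the wrist camera has in their place "T_tool_cam" (4x4, takes a point from camera to tool coordinates, whose origin is the TCP and whose axes are the tool frame's). Camera axes: x right, y up, looking along -z (the intrinsics and any distortion apply to the point x, -y, -z); pixel columns grow to the right and rows downward; lengths in m; the calibration is good to about 2 mm. A picture is of the moment at which its call begins: read the wrist's pose just before it. There is no depth.
- sign_off(): hands the job in, once; it reports no verdict.
The state is a dict: "time_s": time; "qpos": joint angles; "joint_velocities": joint speeds; "effort": joint torques, N m; "tool_pos": TCP position; "tool_rot": TCP orientation; "force": force on the tool from outside, world axes, zero at the start; "wrist_torque": the same for the moment, N m; "grip_width": finger opening in m.
Only numpy, scipy, OpenCV 4.12 (cv2) and the standard library are available. Lean on these libraries where they do the work, as an engineer would, in place of code of your own. Each camera call takes 0.05 s, during which the arm holds its last target.

## Working session

There is one attempt and no reset: what is moved stays moved. The work goes in short steps, Python scripts to look and compute and a tool call to move; the robot and the scene stay as the last step left them, time stands still between calls to the robot, and variables do not carry over. Pictures are saved under pics/ and viewed, and the job is handed in when it is done.

Besides the shell and the picture viewer there is one more tool, called after ">>>" as name(argument=value, ...), one argument or row to a line, values as JSON. drive_tool: Moves the arm, as the interface text tells. Its arguments: {"type":"object","properties":{"offset":{"type":"array"},"angular":{"type":"array"},"fingers":{"type":"number"},"squeeze":{"type":"number"}},"required":["offset","angular"]}

```bash
mkdir -p pics
cat > h.py <<'E'
import numpy as np, cv2
from cell import telemetry, vision, sign_off
from scipy.spatial.transform import Rotation as R
def snap(n,f):
    o=telemetry.get_obs(); c=vision.read_camera(n)
    cv2.imwrite(f'pics/{f}.png',c['pixels'][:,:,::-1])
    if n=='wrist':
        T=np.eye(4);T[:3,:3]=R.from_euler('xyz',o['tool_rot'],degrees=True).as_matrix();T[:3,3]=o['tool_pos']
        W=T@c['T_tool_cam']
    else: W=c['world_from_camera']
    np.savez(f'pics/{f}.npz',K=c['intrinsics'],d=c['distortion'],W=W)
    return o
def load(f):
    z=np.load(f'pics/{f}.npz');return z['K'],z['d'],z['W']
def px2z(f,uv,z):
    K,d,W=load(f)
    p=cv2.undistortPoints(np.array(uv,float).reshape(-1,1,2),K,d).reshape(-1,2)
    r=np.c_[p[:,0],-p[:,1],-np.ones(len(p))]@W[:3,:3].T
    o=W[:3,3]; return o+r*((z-o[2])/r[:,2])[:,None]
def w2px(f,P):
    K,d,W=load(f); P=np.array(P,float).reshape(-1,3)
    q=(P-W[:3,3])@W[:3,:3]; q=q*[1,-1,-1]
    return cv2.projectPoints(q,np.zeros(3),np.zeros(3),K,d)[0].reshape(-1,2)
E
python3 - <<'E'
from h import *
o=snap('scene','s0');snap('top','t0');o=snap('wrist','w0')
for k in o:print(k,np.round(o[k],3))
for f in('s0','t0','w0'):print(np.round(load(f)[2],3))
E
```

```text
time_s 0.1
qpos [74.433 18.435 -4.016 83.168  1.295 78.542 -3.262]
joint_velocities [-0.026 -0.031 -0.076 -0.259 -0.022  0.081  0.037]
effort [-1.0000e-03 -4.9257e+01 -4.0600e-01 -3.1340e+01 -6.4000e-02  4.0000e-02
  0.0000e+00]
tool_pos [ 0.183 -0.623  0.23 ]
tool_rot [-176.878   89.9    109.497]
force [-0.578 -0.308  0.12 ]
wrist_torque [-0.006 -0.031 -0.02 ]
grip_width 0.087
[[ 0.96  -0.174  0.218  0.788]
 [ 0.279  0.599 -0.75  -0.751]
 [-0.     0.781  0.624  0.696]
 [ 0.     0.     0.     1.   ]]
[[-0.01   0.986 -0.164  0.37 ]
 [-1.    -0.009  0.009  0.013]
 [ 0.008  0.164  0.986  1.365]
 [ 0.     0.     0.     1.   ]]
[[ 0.282  0.915  0.288  0.262]
 [-0.959  0.269  0.083 -0.6  ]
 [-0.001 -0.3    0.954  0.384]
 [ 0.     0.     0.     1.   ]]
```

View pics/s0.png

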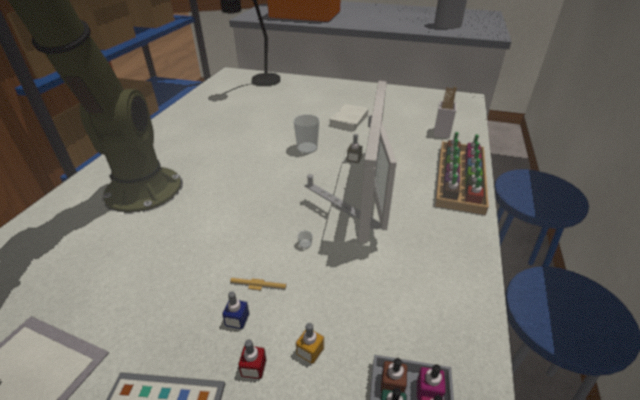

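View pics/t0.png

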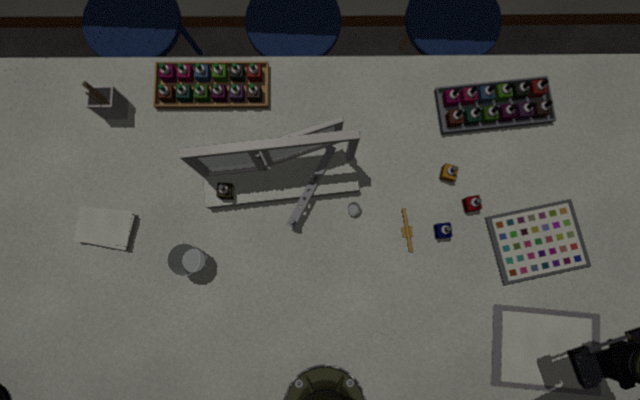

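View pics/w0.png

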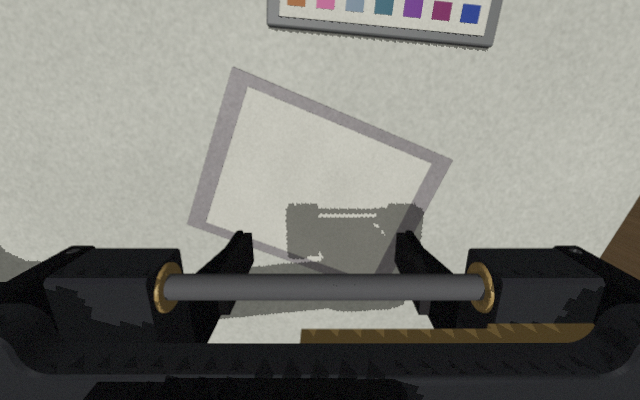

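Run:
```python
from h import *
a=cv2.imread('pics/t0.png')[110:250,170:380];cv2.imwrite('pics/t0z.png',cv2.resize(a,(800,533),interpolation=cv2.INTER_CUBIC))
a=cv2.imread('pics/s0.png')[70:270,280:420];cv2.imwrite('pics/s0z.png',cv2.resize(a,(420,600),interpolation=cv2.INTER_CUBIC))
```

```text
(no output)
```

View pics/t0z.png

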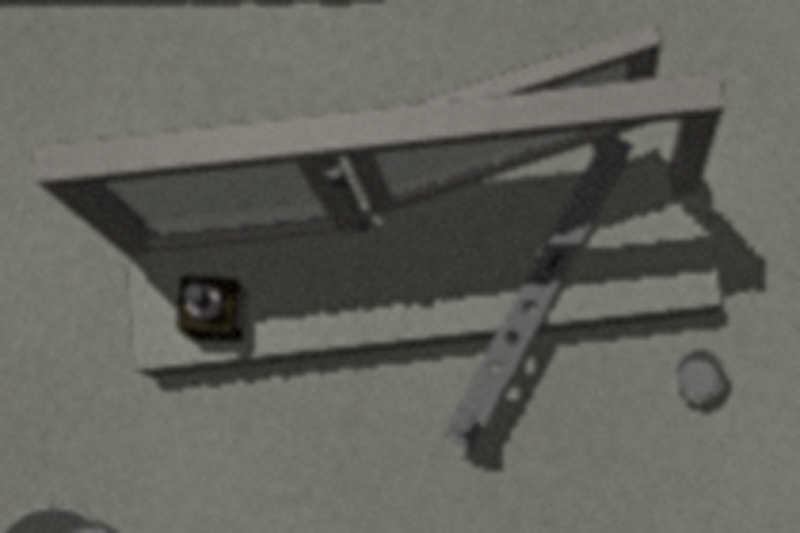

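View pics/s0z.png

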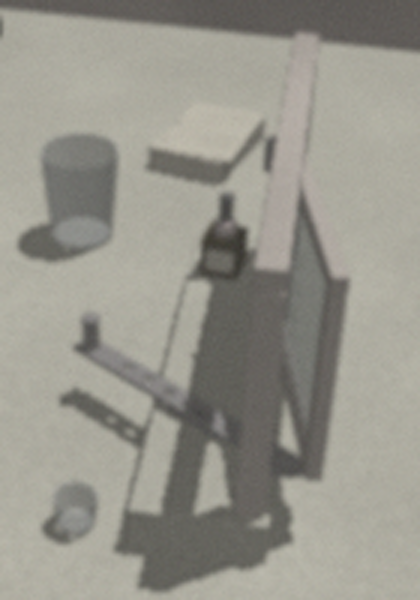

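Run:
```python
from h import *
z=lambda l:[(170+u/3.81,110+v/3.81) for u,v in l]
print('sill front',px2z('t0',z([(140,370),(722,308)]),.045))
print('holes',px2z('t0',z([(528,303),(513,335),(497,367)]),.057))
print('knobtop',px2z('t0',z([(457,433)]),.091))
print('frame top',px2z('t0',z([(40,182),(720,106)]),.325))
print('cup',px2z('t0',z([(703,380)]),.032))
s=lambda l:[(280+u/3,70+v/3) for u,v in l]
print('s knobtop',px2z('s0',s([(90,317)]),.091), 'base',px2z('s0',s([(92,348)]),.057))
```

```text
sill front [[ 0.55505895  0.32852783  0.045     ]
 [ 0.59806111 -0.10524484  0.045     ]]
holes [[0.60100214 0.03986468 0.057     ]
 [0.57704602 0.05108781 0.057     ]
 [0.55324176 0.06298018 0.057     ]]
knobtop [[0.50114692 0.09033391 0.091     ]]
frame top [[ 0.62928046  0.32424895  0.325     ]
 [ 0.67303958 -0.08186982  0.325     ]]
cup [[ 0.54549973 -0.09085554  0.032     ]]
s knobtop [[0.51036351 0.08389032 0.091     ]] base [[0.51210297 0.08236907 0.057     ]]
```

```bash
cat > geo.py <<'E'
import numpy as np
from scipy.optimize import brentq
def solve(P0,H,Q,L=.158,K=.232):
    P0,H,Q=map(np.array,(P0,H,Q))
    def P(t):
        c,s=np.cos(t),np.sin(t);return H+np.array([[c,-s],[s,c]])@(P0-H)
    t=brentq(lambda t:np.linalg.norm(P(t)-Q)-L,0,1.)
    u=(Q-P(t))/L
    return t,P(t),u,P(t)+u*K
E
python3 - <<'E'
from geo import *
u=np.array([-.9,.437]);u/=np.hypot(*u);P=np.array([.577,.051])-.158*u
H=P-.19*np.array([np.cos(np.radians(-71.7)),np.sin(np.radians(-71.7))])
for s in(-.009,0,.009):
    t,p,d,k=solve(P,H,P+u*(.0985+s)); print(s,t,p,np.degrees(np.arctan2(d[1],d[0])),k)
from h import *
o=telemetry.get_obs();M=R.from_euler('xyz',o['tool_rot'],degrees=True).as_matrix();print(M.round(3))
E
```

```text
-0.009 0.4848720335857822 [0.79633388 0.03058682] -176.55044152624052 [0.56475423 0.01662743]
0 0.42720238069111227 [0.7885102  0.02291754] 179.24079274997104 [0.55653057 0.02599161]
0.009 0.36671817335095186 [0.77984421 0.01537258] 175.0731658518398 [0.54870141 0.03529757]
[[-0.     0.959  0.282]
 [ 0.001  0.282 -0.959]
 [-1.    -0.    -0.001]]
```

```bash
cat >> h.py <<'E'
def pose(a,t):
    a,t=np.radians([a,t]);f=np.array([np.cos(a),np.sin(a),0]);k=np.array([0,0,1.])
    x=-k*np.cos(t)+f*np.sin(t);y=f*np.cos(t)+k*np.sin(t);return np.c_[x,y,np.cross(x,y)]
def cur():
    o=telemetry.get_obs();return o,R.from_euler('xyz',o['tool_rot'],degrees=True).as_matrix(),np.array(o['tool_pos'])
def aim(p,a,t,n=None):
    o,M,q=cur(); d=M.T@(np.array(p)-q); w=R.from_matrix(M.T@pose(a,t)).as_rotvec()
    print('off',d.round(4).tolist(),'len',np.linalg.norm(d).round(3),'rot',w.round(4).tolist(),'deg',np.degrees(np.linalg.norm(w)).round(1))
    if n:
        print([[round(float(v)*i/n,4) for v in d] for i in range(1,n+1)]);print([[round(float(v)*i/n,3) for v in w] for i in range(1,n+1)])
def rep():
    o,M,q=cur();a=np.degrees(np.arctan2(M[1,1],M[0,1]));t=np.degrees(np.arctan2(M[2,1],-M[2,0]))
    print('t',o['time_s'],'tcp',q.round(4),'a',a.round(1),'tilt',t.round(1),'F',np.round(o['force'],2),'w',o['grip_width'],'q',np.round(o['qpos'],0))
E
python3 -c "
from h import *
aim((.45,-.35,.31),0,0,8)"
```

```text
off [-0.08, 0.3331, -0.187] len 0.39 rot [0.2858, -0.0014, 0.0003] deg 16.4
[[-0.01, 0.0416, -0.0234], [-0.02, 0.0833, -0.0468], [-0.03, 0.1249, -0.0701], [-0.04, 0.1666, -0.0935], [-0.05, 0.2082, -0.1169], [-0.06, 0.2498, -0.1403], [-0.07, 0.2915, -0.1637], [-0.08, 0.3331, -0.187]]
[[0.036, -0.0, 0.0], [0.071, -0.0, 0.0], [0.107, -0.001, 0.0], [0.143, -0.001, 0.0], [0.179, -0.001, 0.0], [0.214, -0.001, 0.0], [0.25, -0.001, 0.0], [0.286, -0.001, 0.0]]
```

>>> drive_tool(
  offset=[
    [-0.01,0.042,-0.023],
    [-0.02,0.083,-0.047],
    [-0.03,0.125,-0.07],
    [-0.04,0.167,-0.094],
    [-0.05,0.208,-0.117],
    [-0.06,0.25,-0.14],
    [-0.07,0.292,-0.164],
    [-0.08,0.333,-0.187],
    [-0.08,0.333,-0.187],
  ],
  angular=[
    [0.036,0,0],
    [0.071,0,0],
    [0.107,0,0],
    [0.143,0,0],
    [0.179,0,0],
    [0.214,0,0],
    [0.25,0,0],
    [0.286,0,0],
    [0.286,0,0],
  ],
)

```text
time_s: 1.27
tool_pos: [0.4536, -0.3456, 0.3108]
tool_rot: [139.2, 89.8, 49.6]
force: [-0.2, -0.5, -1.1]
grip_width: 0.0869
```

```bash
python3 -c "
from h import *
rep();aim((.50,.09,.27),-26,20,10)"
```

```text
t 1.275 tcp [ 0.4536 -0.3456  0.3108] a 0.5 tilt 0.1 F [-0.23 -0.54 -1.11] w 0.08693634941708454 q [ 50.   8. -17.  87.   2.  85. -57.]
off [0.0419, 0.05, -0.4351] len 0.44 rot [0.457, -0.0834, 0.3414] deg 33.0
[[0.0042, 0.005, -0.0435], [0.0084, 0.01, -0.087], [0.0126, 0.015, -0.1305], [0.0168, 0.02, -0.174], [0.0209, 0.025, -0.2176], [0.0251, 0.03, -0.2611], [0.0293, 0.035, -0.3046], [0.0335, 0.04, -0.3481], [0.0377, 0.045, -0.3916], [0.0419, 0.05, -0.4351]]
[[0.046, -0.008, 0.034], [0.091, -0.017, 0.068], [0.137, -0.025, 0.102], [0.183, -0.033, 0.137], [0.228, -0.042, 0.171], [0.274, -0.05, 0.205], [0.32, -0.058, 0.239], [0.366, -0.067, 0.273], [0.411, -0.075, 0.307], [0.457, -0.083, 0.341]]
```

>>> drive_tool(
  offset=[
    [0.0,0.005,-0.044],
    [0.0,0.01,-0.087],
    [0.0,0.015,-0.13],
    [0.01,0.02,-0.174],
    [0.02,0.025,-0.218],
    [0.025,0.03,-0.261],
    [0.03,0.035,-0.305],
    [0.034,0.04,-0.348],
    [0.038,0.045,-0.392],
    [0.042,0.05,-0.435],
  ],
  angular=[
    [0.046,-0.008,0.034],
    [0.091,-0.017,0.068],
    [0.137,-0.025,0.102],
    [0.183,-0.033,0.137],
    [0.228,-0.042,0.171],
    [0.274,-0.05,0.205],
    [0.32,-0.058,0.239],
    [0.366,-0.067,0.273],
    [0.411,-0.075,0.307],
    [0.457,-0.083,0.341],
  ],
)

```text
time_s: 2.52
tool_pos: [0.4999, 0.09, 0.2697]
tool_rot: [90.0, 69.9, -26.2]
force: [0.4, 0.1, -0.7]
grip_width: 0.0868
```

>>> drive_tool(
  offset=[
    [0,0,-0.01],
    [0,0,-0.01],
  ],
  angular=[
    [0,0,0],
    [0,0,0],
  ],
)

```text
time_s: 2.78
tool_pos: [0.5044, 0.0981, 0.2695]
tool_rot: [89.9, 69.9, -26.3]
force: [-0.9, -0.2, -0.3]
grip_width: 0.0872
```

```bash
python3 -c "
from h import *
rep();snap('wrist','w1');rep()
"
```

```text
t 2.775 tcp [0.5044 0.0981 0.2695] a -26.1 tilt 20.1 F [-0.93 -0.22 -0.28] w 0.08718659237233851 q [  36.  -14.  -51.  110.    3.   64. -133.]
t 2.825 tcp [0.5044 0.0971 0.2695] a -26.2 tilt 20.0 F [ 0.92 -0.42 -0.42] w 0.08691120154687619 q [  36.  -14.  -51.  110.    3.   64. -133.]
```

View pics/w1.png

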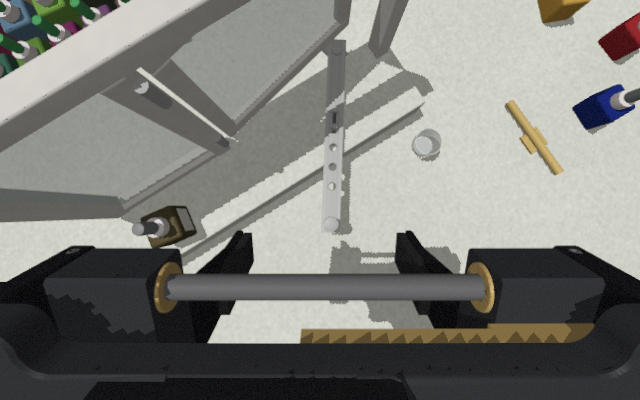

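Run:
```python
from h import *
a=cv2.imread('pics/w1.png')[30:240,270:400];cv2.imwrite('pics/w1z.png',cv2.resize(a,(780//2*1,630),interpolation=cv2.INTER_CUBIC)[:600])
```

```text
(no output)
```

View pics/w1z.png

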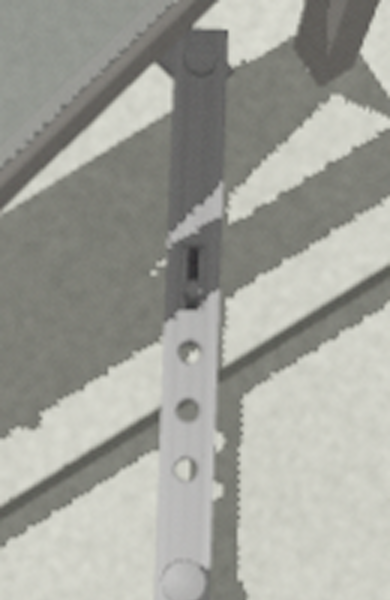

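Run:
```python
from h import *
from geo import *
z=lambda l:[(270+u/3,30+v/3) for u,v in l]
h=px2z('w1',z([(189,352),(187,410),(185,468)]),.057);print(h)
kt=px2z('w1',z([(184,580)]),.091);print('knobtop',kt)
pin=px2z('w1',z([(193,293)]),.064);print('pin',pin)
print('slot',px2z('w1',z([(193,248),(193,310)]),.057))
pv=px2z('w1',z([(202,60)]),.057);print('pivot',pv)
u=kt[0,:2]-h[0,:2];u/=np.hypot(*u);P=h[:,:2].mean(0)-.158*u;print(u,P,np.degrees(np.arctan2(u[1],u[0])))
print('pin along',(pin[0,:2]-P)@u,'lat',(pin[0,:2]-P)@[-u[1],u[0]], 'knob along',(kt[0,:2]-P)@u)
# sill edge
e=px2z('w1',[(200,253),(420,103)],.045);print(e, np.degrees(np.arctan2(*(e[0]-e[1])[[1,0]]))-90)
```

```text
[[0.59542765 0.03939673 0.057     ]
 [0.57273116 0.05156762 0.057     ]
 [0.55017751 0.06366139 0.057     ]]
knobtop [[0.50818649 0.08585606 0.091     ]]
pin [[0.61660893 0.02726886 0.064     ]]
slot [[0.63641614 0.01720732 0.057     ]
 [0.61145779 0.02952092 0.057     ]]
pivot [[ 0.71145031 -0.02431896  0.057     ]]
[-0.88264382  0.47004243] [ 0.7122365  -0.02272479] 151.96294937467454
pin along 0.10790421759729958 lat 0.0008224293705299089 knob along 0.23114108423225516
[[ 0.54794553  0.26145002  0.045     ]
 [ 0.60009358 -0.09682367  0.045     ]] 8.281455482830111
```

```bash
python3 -c "
from h import *
rep();aim((.5113,.0840,.125),-26,20);aim((.5113,.0840,.0727),-26,20)
print(px2z('t0',[(192,258)],.11),px2z('t0',[(224,188)],.134))"
```

```text
t 2.825 tcp [0.5044 0.0971 0.2695] a -26.2 tilt 20.0 F [ 0.92 -0.42 -0.42] w 0.08691120154687619 q [  36.  -14.  -51.  110.    3.   64. -133.]
off [0.1398, -0.0382, 0.0085] len 0.145 rot [-0.0041, 0.0024, -0.0006] deg 0.3
off [0.189, -0.0562, 0.0085] len 0.197 rot [-0.0041, 0.0024, -0.0006] deg 0.3
[[0.41056781 0.34764167 0.11      ]] [[0.59345808 0.26305187 0.134     ]]
```

>>> drive_tool(
  offset=[
    [0.035,-0.01,0.002],
    [0.07,-0.019,0.004],
    [0.105,-0.028,0.006],
    [0.14,-0.038,0.0085],
    [0.14,-0.038,0.0085],
    [0.14,-0.038,0.0085],
  ],
  angular=[
    [0,0,0],
    [0,0,0],
    [0,0,0],
    [0,0,0],
    [0,0,0],
    [0,0,0],
  ],
)

```text
time_s: 3.58
tool_pos: [0.5125, 0.083, 0.1261]
tool_rot: [90.0, 69.9, -26.4]
force: [1.1, 0.1, 0.3]
grip_width: 0.0872
```

```bash
python3 -c "
from h import *
rep();snap('wrist','w2');aim((.5113,.0840,.0727),-26,20)"
```

```text
t 3.575 tcp [0.5125 0.083  0.1261] a -26.4 tilt 20.1 F [1.07 0.15 0.32] w 0.08717617148167388 q [  39.   -2.  -60.  121.   17.   48. -147.]
off [0.0501, -0.0202, 0.0002] len 0.054 rot [-0.0056, 0.0017, -0.0029] deg 0.4
```

View pics/w2.png

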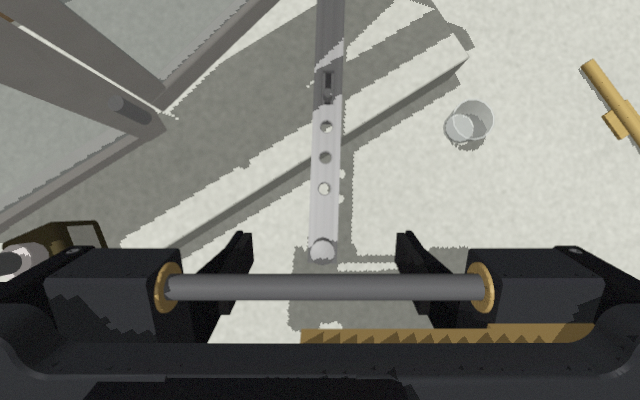

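Run:
```python
from h import *
kt=px2z('w2',[(322,249.5)],.091);print('knobtop',kt)
h=px2z('w2',[(325.5,126.5),(325,157),(324,188.5)],.057);print(h,px2z('w2',[(328.5,99)],.064))
a,t=-14,15
G=np.array([.508,.0855,.083]);x=pose(a,t)[:,0]
aim(G+.011*x,a,t)
```

```text
knobtop [[0.51000803 0.08554987 0.091     ]]
[[0.59610758 0.03986438 0.057     ]
 [0.57331757 0.05163074 0.057     ]
 [0.55020102 0.06401503 0.057     ]] [[0.61354592 0.02853803 0.064     ]]
off [0.0501, -0.0211, -0.0003] len 0.054 rot [-0.2054, 0.0648, -0.0898] deg 13.4
```

>>> drive_tool(
  offset=[
    [0.01,-0.007,0],
    [0.02,-0.014,0],
    [0.03,-0.021,0],
    [0.04,-0.0205,0],
    [0.05,-0.02,0],
    [0.05,-0.02,0],
    [0.05,-0.02,0],
  ],
  angular=[
    [-0.07,0.022,-0.03],
    [-0.14,0.044,-0.06],
    [-0.205,0.065,-0.09],
    [-0.205,0.065,-0.09],
    [-0.205,0.065,-0.09],
    [-0.205,0.065,-0.09],
    [-0.205,0.065,-0.09],
  ],
)

```text
time_s: 4.5
tool_pos: [0.5123, 0.0843, 0.0741]
tool_rot: [90.1, 74.9, -13.9]
force: [0.2, -0.2, 0.8]
grip_width: 0.0871
```

```bash
python3 -c "
from h import *
rep();snap('wrist','w3')"
```

```text
t 4.5 tcp [0.5123 0.0843 0.0741] a -14.0 tilt 15.1 F [ 0.15 -0.22  0.76] w 0.08712698115659226 q [  39.    6.  -57.  122.   19.   44. -134.]
```

View pics/w3.png

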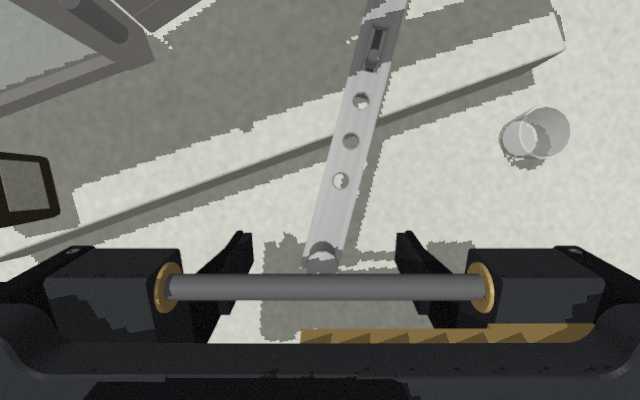

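>>> drive_tool(
  offset=[
    [0,0,0],
    [0,0,0],
    [0,0,0],
    [0,0,0],
    [0,0,0],
    [0,0,0],
  ],
  angular=[
    [0,0,0],
    [0,0,0],
    [0,0,0],
    [0,0,0],
    [0,0,0],
    [0,0,0],
  ],
  fingers=1,
  squeeze=15,
)

```text
time_s: 5.3
tool_pos: [0.5122, 0.0843, 0.074]
tool_rot: [90.1, 74.9, -13.9]
force: [0.5, -0.8, 0.2]
grip_width: 0.0352
```

```bash
python3 -c "
from h import *
rep();snap('wrist','w4')
a=cv2.imread('pics/w4.png')[0:270,240:440];cv2.imwrite('pics/w4z.png',cv2.resize(a,(440,594),interpolation=cv2.INTER_CUBIC))
"
```

```text
t 5.3 tcp [0.5122 0.0843 0.074 ] a -14.0 tilt 15.1 F [ 0.47 -0.77  0.21] w 0.03523041138425086 q [  39.    6.  -57.  122.   19.   44. -134.]
```

View pics/w4z.png

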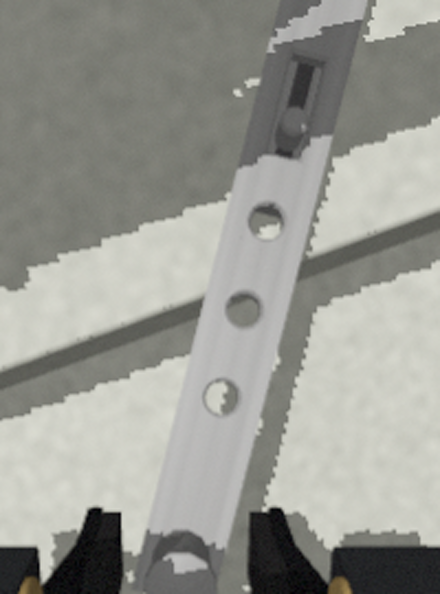

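>>> drive_tool(
  offset=[
    [0,0,0],
    [0,0,0],
    [0,0,0],
    [0,0,0],
  ],
  angular=[
    [0,0,0],
    [0,0,0],
    [0,0,0],
    [0,0,0],
  ],
)

```text
time_s: 5.85
tool_pos: [0.5122, 0.0844, 0.0739]
tool_rot: [90.1, 74.9, -13.9]
force: [-0.5, 0.3, -0.4]
grip_width: 0.0159
```

Run:
```python
from h import *
z=lambda l:[(240+u/2.2,v/2.2) for u,v in l]
h=px2z('w4',z([(266,221),(243,309),(221,398)]),.057);print(h)
pin=px2z('w4',z([(292,119)]),.064);print(pin)
u=h[2]-h[0];u=u[:2]/np.hypot(*u[:2]);P=h[:,:2].mean(0)-.158*u
print(P,'pin along',(pin[0,:2]-P)@u,'lat',(pin[0,:2]-P)@[-u[1],u[0]],'ang',np.degrees(np.arctan2(u[1],u[0])),'knob',P+.232*u)
s=px2z('w4',z([(305,60),(290,155)]),.057);print('slot',(s[:,:2]-P)@u)
rep()
```

```text
[[0.59594342 0.03935262 0.057     ]
 [0.57324021 0.05171473 0.057     ]
 [0.54995806 0.06398836 0.057     ]]
[[0.6193477  0.02719896 0.064     ]]
[ 0.71232015 -0.02292745] pin along 0.1056241210962709 lat -0.0002805589851480822 ang 151.8207081032288 knob [0.50781814 0.08663042]
slot [0.08552007 0.11229187]
t 5.85 tcp [0.5122 0.0844 0.0739] a -14.0 tilt 15.1 F [-0.45  0.29 -0.41] w 0.015896249457247363 q [  39.    6.  -57.  122.   19.   44. -134.]
```

```bash
cat >> h.py <<'E'
def G():
    o,M,q=cur();return q-.011*M[:,0]
def rows(Gs,As,Ts):
    """list of grasp points -> rows"""
    o,M,q=cur();off=[];ang=[]
    for g,a,t in zip(Gs,As,Ts):
        Mt=pose(a,t);off.append([round(float(v),4) for v in M.T@(np.array(g)+.011*Mt[:,0]-q)])
        ang.append([round(float(v),3) for v in R.from_matrix(M.T@Mt).as_rotvec()])
    print(off);print(ang)
E
python3 - <<'E'
from h import *
g=G();print(g)
u=np.array([-.8815,.472]);P=g[:2]-.232*u
Gs=[];Ts=[]
for i in range(1,7):
    f=np.radians(7.9*i/6);r=.232*np.cos(f)-.0325*np.sin(f);zz=.052+.232*np.sin(f)+.0325*np.cos(f)
    Gs.append([*(P+r*u),zz]);Ts.append(15-7.9*i/6)
Gs.append(Gs[-1]);Ts.append(Ts[-1])
rows(Gs,[-14]*7,Ts)
E
```

```text
[0.50939622 0.08510683 0.08456248]
[[-0.0049, 0.0019, 0.0002], [-0.0098, 0.0039, 0.0004], [-0.0146, 0.006, 0.0007], [-0.0194, 0.0082, 0.001], [-0.0242, 0.0105, 0.0013], [-0.0289, 0.0129, 0.0016], [-0.0289, 0.0129, 0.0016]]
[[-0.0, -0.0, -0.025], [-0.0, -0.0, -0.048], [-0.0, -0.0, -0.071], [-0.0, -0.0, -0.094], [-0.0, -0.0, -0.116], [-0.0, -0.0, -0.139], [-0.0, -0.0, -0.139]]
```

>>> drive_tool(
  offset=[
    [-0.005,0.002,0],
    [-0.01,0.004,0.0005],
    [-0.0145,0.006,0.0005],
    [-0.0195,0.008,0.001],
    [-0.024,0.0105,0.0015],
    [-0.029,0.013,0.0015],
    [-0.029,0.013,0.0015],
  ],
  angular=[
    [0,0,-0.025],
    [0,0,-0.048],
    [0,0,-0.071],
    [0,0,-0.094],
    [0,0,-0.116],
    [0,0,-0.139],
    [0,0,-0.139],
  ],
  squeeze=15,
)

```text
time_s: 6.72
tool_pos: [0.5177, 0.0816, 0.1059]
tool_rot: [90.7, 82.8, -13.3]
force: [0.7, -0.7, -1.9]
grip_width: 0.0157
```

```bash
python3 -c "
from h import *
rep();snap('wrist','w5');print(G())"
```

```text
t 6.725 tcp [0.5177 0.0816 0.1059] a -14.1 tilt 7.2 F [ 0.73 -0.69 -1.9 ] w 0.01566487793862269 q [  40.   10.  -57.  114.   14.   56. -128.]
[0.51598361 0.08188179 0.11643983]
```

View pics/w5.png

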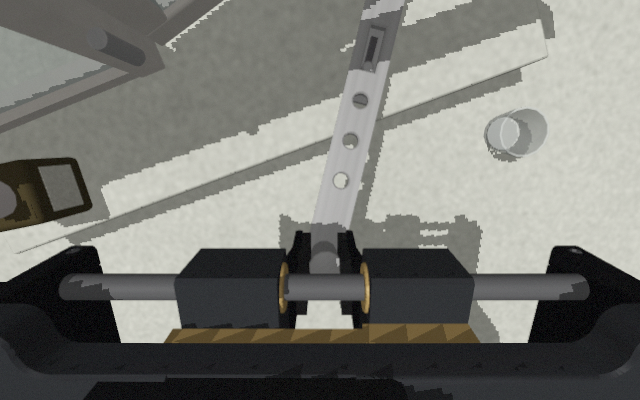

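```bash
cat > plan.py <<'E'
from h import *
from geo import *
P0=np.array([.7123,-.0229]);Q=np.array([.619,.0272])
def hinge(psi):
    b=np.radians(-90+psi+12.6);return P0-.19*np.array([np.cos(b),np.sin(b)])
E
python3 - <<'E'
from plan import *
for psi in(5.7,7,8.3):
    H=hinge(psi);t,p,u,k=solve(P0,H,Q);print(psi,H,t,p,u,np.degrees(np.arctan2(u[1],u[0])),k)
H=hinge(7);t,p,u,k=solve(P0,H,Q);af=np.degrees(np.arctan2(u[1],u[0]))%360
f=np.radians(7.9);r=.232*np.cos(f)-.0325*np.sin(f);g=G();a0=151.8
n=8;Gs=[];As=[]
e0=None
for i in range(0,n+1):
    s=i/n;th=t*s;c,sn=np.cos(th),np.sin(th);p=H+np.array([[c,-sn],[sn,c]])@(P0-H)
    al=np.radians(a0+(af-a0)*s);q=p+r*np.array([np.cos(al),np.sin(al)])
    if i==0:e0=g[:2]-q;print('resid',e0);continue
    Gs.append([*(q+e0*(1-s)),g[2]]);As.append(-14+ (af-a0)*s*.5)
Gs.append(Gs[-1]);As.append(As[-1]);print(Gs[-1])
rows(Gs,As,[7.1]*(n+1))
E
```

```text
5.7 [0.65264143 0.15749084] 0.3899031898461142 [0.77638873 0.01331523] [-0.99613122  0.08787827] 174.95844267792853 [0.54528629 0.03370299]
7 [0.6485642  0.15609092] 0.3972132393218954 [0.77658034 0.01569196] [-0.99734395  0.0728357 ] 175.82312293703126 [0.54519655 0.03258984]
8.3 [0.64451978 0.15459885] 0.40489829617124407 [0.77674074 0.01815246] [-0.99835913  0.0572629 ] 176.71728174075076 [0.54512142 0.03143745]
resid [ 0.00226882 -0.00169867]
[np.float64(0.5518475872436213), np.float64(0.03210411880169535), np.float64(0.11643983103820195)]
[[0.0006, 0.0048, 0.0059], [0.0012, 0.0098, 0.0116], [0.0019, 0.0153, 0.017], [0.0026, 0.021, 0.0221], [0.0034, 0.0269, 0.0269], [0.0041, 0.0332, 0.0314], [0.005, 0.0397, 0.0355], [0.0058, 0.0465, 0.0393], [0.0058, 0.0465, 0.0393]]
[[-0.027, 0.002, -0.001], [-0.053, 0.006, -0.001], [-0.079, 0.009, -0.001], [-0.105, 0.012, -0.001], [-0.131, 0.015, -0.001], [-0.157, 0.019, -0.001], [-0.183, 0.022, -0.001], [-0.209, 0.025, -0.001], [-0.209, 0.025, -0.001]]
```

>>> drive_tool(
  offset=[
    [0.0005,0.005,0.006],
    [0.001,0.01,0.0115],
    [0.002,0.0155,0.017],
    [0.0025,0.021,0.022],
    [0.0035,0.027,0.027],
    [0.004,0.033,0.0315],
    [0.005,0.0395,0.0355],
    [0.006,0.0465,0.0395],
    [0.006,0.0465,0.0395],
  ],
  angular=[
    [-0.027,0.002,0],
    [-0.053,0.006,0],
    [-0.079,0.009,0],
    [-0.105,0.012,0],
    [-0.131,0.015,0],
    [-0.157,0.019,0],
    [-0.183,0.022,0],
    [-0.209,0.025,0],
    [-0.209,0.025,0],
  ],
)

```text
time_s: 7.9
tool_pos: [0.5543, 0.0311, 0.1055]
tool_rot: [90.1, 82.8, -1.9]
force: [0.4, 2.0, -1.1]
grip_width: 0.0157
```

```bash
python3 -c "
from h import *
rep();snap('wrist','w6');print(G())
a=cv2.imread('pics/w6.png')[0:270,220:420];cv2.imwrite('pics/w6z.png',cv2.resize(a,(440,594),interpolation=cv2.INTER_CUBIC))
"
```

```text
t 7.9 tcp [0.5543 0.0311 0.1055] a -2.0 tilt 7.2 F [ 0.37  1.95 -1.13] w 0.015734884288029972 q [  45.   14.  -56.  110.   16.   56. -111.]
[0.55262217 0.03160714 0.11642891]
```

View pics/w6.png

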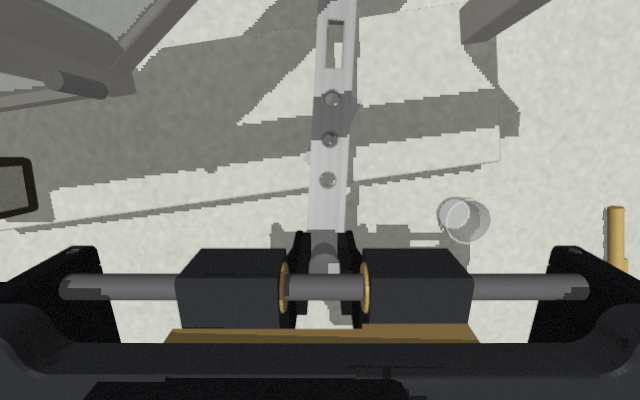

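View pics/w6z.png

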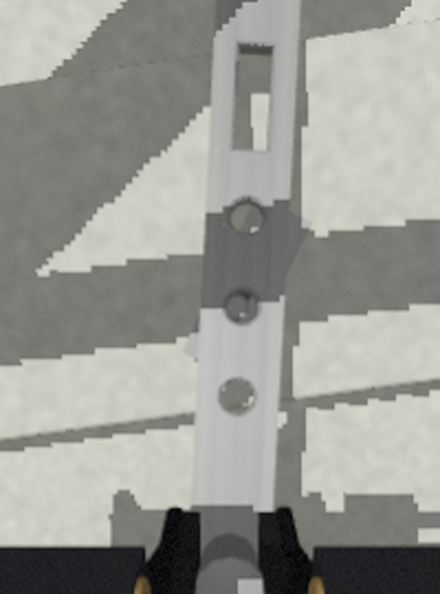

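Run:
```python
from h import *
a=cv2.imread('pics/w6.png')
c=cv2.resize(a[75:200,300:365],(416,800),interpolation=cv2.INTER_CUBIC)[0:600]
cv2.imwrite('pics/w6y.png',cv2.convertScaleAbs(c,alpha=1.5))
print(w2px('w6',[[.619,.0272,.064],[.619,.0272,.052]]))
K,d,W=load('w6');print(K.round(1),d)
```

```text
[[326.43857957 139.7221762 ]
 [326.28823408 139.9706648 ]]
[[294.1   0.  323.8]
 [  0.  294.1 197. ]
 [  0.    0.    1. ]] [-0.00536101  0.          0.          0.          0.        ]
```

View pics/w6y.png

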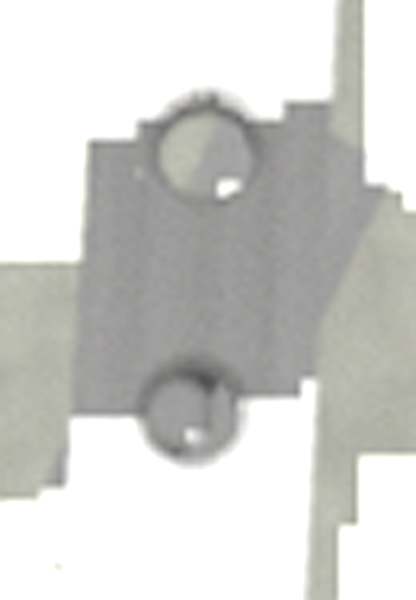

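Run:
```python
from h import *
z=lambda l:[(300+u/6.4,75+v/6.4) for u,v in l]
print('hole mid-thick',px2z('w6',z([(190,412)]),.0737+.0025))
print('pin',px2z('w6',z([(179,410)]),.064))
print('slot/other holes',px2z('w6',z([(207,148)]),.052+.132*np.sin(np.radians(7.9))+.003), px2z('w6',[(220+237/2.2,396/2.2)],.052+.184*np.sin(np.radians(7.9))+.003))
g=G();print(g)
# plate corner glimpses
print('plate ends',px2z('w6',[(220+190/2.2,345/2.2),(220+305/2.2,228/2.2)],.052))
```

```text
hole mid-thick [[0.61896996 0.02522166 0.0762    ]]
pin [[0.61940577 0.02613981 0.064     ]]
slot/other holes [[0.64478371 0.02264568 0.07314268]] [[0.59325591 0.02738328 0.0802898 ]]
[0.55262217 0.03160714 0.11642891]
plate ends [[0.60742228 0.04216721 0.052     ]
 [0.64348929 0.00342283 0.052     ]]
```

```bash
cat > lower.py <<'E'
from plan import *
def target(Pm,pin):
    H=hinge(7);return solve(Pm,H,pin)
def Gat(P,u,f,off=.0023,h=.0325):
    f=np.radians(f);r=.232*np.cos(f)-h*np.sin(f)-off
    return [*(P+r*u),.052+.232*np.sin(f)+h*np.cos(f)]
E
python3 - <<'E'
from lower import *
t,p,u,k=target(np.array([.7746,.0110]),np.array([.6194,.0263]));print(t,p,u)
print(Gat(np.array([.7746,.0110]),np.array([-.9959,.0910]),7.9),G())
g=G();f=[7.9,7.5,7.1,6.7,6.3,5.9,5.5,5.5]
e=np.array(Gat(p,u,7.9));s=[.5,1,1,1,1,1,1,1]
Gs=[g+(np.array([*e[:2],g[2]])-g)*si if i<2 else np.array(Gat(p,u,fi)) for i,(fi,si) in enumerate(zip(f,s))]
for x in Gs:print(x.round(4))
rows(Gs,[-2]*8,[7.2]*2+[v-.7 for v in f[2:]])
E
```

```text
0.015523336098100153 [0.77683702 0.0129739 ] [-0.99643683  0.08434241]
[np.float64(0.5524831803905924), np.float64(0.031295843542982316), np.float64(0.11607869223586306)] [0.55262217 0.03160714 0.11642891]
[0.5536 0.0317 0.1164]
[0.5546 0.0318 0.1164]
[0.5537 0.0319 0.1129]
[0.5533 0.0319 0.1113]
[0.5529 0.0319 0.1098]
[0.5525 0.032  0.1082]
[0.5521 0.032  0.1066]
[0.5521 0.032  0.1066]
[[0.0001, 0.001, -0.0001], [0.0002, 0.0019, -0.0002], [0.0036, 0.0005, -0.0003], [0.0051, -0.0002, -0.0003], [0.0066, -0.0009, -0.0003], [0.0082, -0.0016, -0.0003], [0.0097, -0.0022, -0.0004], [0.0097, -0.0022, -0.0004]]
[[-0.0, -0.0, -0.001], [-0.0, -0.0, -0.001], [-0.0, -0.0, -0.015], [-0.0, -0.0, -0.022], [-0.0, -0.0, -0.029], [-0.0, -0.0, -0.036], [-0.0, -0.0, -0.043], [-0.0, -0.0, -0.043]]
```

Run:
```python
from lower import *
t,p,u,k=target(np.array([.7746,.0110]),np.array([.6194,.0263]))
g=G();f=[7.9,7.9,7.5,7.1,6.7,6.3,5.9,5.5,5.5]
Gs=[np.array(Gat(p,u,fi)) for fi in f];Gs[0]=(g+Gs[0])/2
rows(Gs,[-2]*9,[15-v for v in f])
```

```text
[[0.0003, 0.0009, -0.0001], [0.0006, 0.0019, -0.0002], [0.0021, 0.0013, -0.0003], [0.0036, 0.0008, -0.0003], [0.0051, 0.0002, -0.0003], [0.0066, -0.0003, -0.0003], [0.0082, -0.0008, -0.0003], [0.0097, -0.0013, -0.0004], [0.0097, -0.0013, -0.0004]]
[[-0.0, -0.0, -0.002], [-0.0, -0.0, -0.002], [-0.0, -0.0, 0.005], [-0.0, -0.0, 0.012], [-0.0, -0.0, 0.019], [-0.0, -0.0, 0.026], [-0.0, -0.0, 0.032], [-0.0, -0.0, 0.039], [-0.0, -0.0, 0.039]]
```

>>> drive_tool(
  offset=[
    [0,0.001,0],
    [0.0005,0.002,0],
    [0.002,0.0015,-0.0003],
    [0.0035,0.001,-0.0003],
    [0.005,0.0003,-0.0003],
    [0.0065,-0.0002,-0.0003],
    [0.008,-0.0007,-0.0003],
    [0.0097,-0.0013,-0.0004],
    [0.0097,-0.0013,-0.0004],
    [0.0097,-0.0013,-0.0004],
  ],
  angular=[
    [0,0,0],
    [0,0,0],
    [0,0,0.005],
    [0,0,0.012],
    [0,0,0.019],
    [0,0,0.026],
    [0,0,0.032],
    [0,0,0.039],
    [0,0,0.039],
    [0,0,0.039],
  ],
)

```text
time_s: 9.2
tool_pos: [0.5538, 0.0319, 0.0957]
tool_rot: [90.1, 80.6, -1.9]
force: [-2.2, 1.1, -0.7]
grip_width: 0.0157
```

Run:
```python
from h import *
rep();snap('wrist','w7');print(G())
a=cv2.imread('pics/w7.png')
c=cv2.resize(a[75:165,295:365],(560,720),interpolation=cv2.INTER_CUBIC)[:600]
cv2.imwrite('pics/w7y.png',cv2.convertScaleAbs(c,alpha=1.3))
```

```text
t 9.2 tcp [0.5538 0.0319 0.0957] a -2.0 tilt 9.4 F [-2.25  1.13 -0.71] w 0.01570119880687329 q [  45.   13.  -57.  113.   17.   52. -111.]
[0.55193881 0.0320471  0.10650046]
```

View pics/w7y.png

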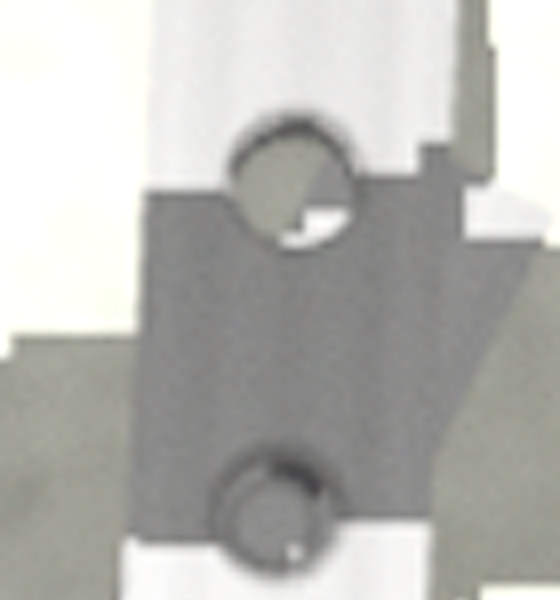

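Run:
```python
from lower import *
z=lambda l:[(295+u/8,75+v/8) for u,v in l]
s=np.sin(np.radians(5.5))
hm=px2z('w7',z([(280,512)]),.052+.158*s+.005)[0];pn=px2z('w7',z([(273,515)]),.064)[0];h1=px2z('w7',z([(293,180)]),.052+.132*s+.005)[0]
print(hm,pn,h1)
u=hm[:2]-h1[:2];u/=np.hypot(*u);P=hm[:2]-u*(.158*np.cos(np.radians(5.5))-.005*s);print(u,P,'dist pin',np.linalg.norm(pn[:2]-P),'lat',(pn[:2]-P)@[-u[1],u[0]])
g=G();print('G rel',(g[:2]-P)@u,(g[:2]-P)@[-u[1],u[0]])
```

```text
[0.61957862 0.02592394 0.07214363] [0.61980181 0.02632146 0.064     ] [0.64531287 0.02402046 0.06965164]
[-0.99727565  0.07376503] [0.77594483 0.01435807] dist pin 0.15660065693670366 lat -0.0004129058896294222
G rel 0.22470058031294513 -0.0011170250690216987
```

```bash
cat > step.py <<'E'
import sys
from lower import *
# usage: dx dy f_from f_to n hold
dx,dy,f0,f1=map(float,sys.argv[1:5]);n=int(sys.argv[5]);hold=2
u=np.array([-.9972,.0745])
g=G();Z=np.zeros(2)
Gs=[];T=[]
for i in list(range(1,n+1))+[n]*hold:
    s=i/n;f=f0+(f1-f0)*s
    d=np.array(Gat(Z,u,f))-np.array(Gat(Z,u,f0))
    Gs.append(g+d+np.array([dx,dy,0])*s);T.append(15-f)
rows(Gs,[-2]*len(T),T)
E
python3 step.py .0008 .0006 5.5 4.2 4
```

```text
[[0.0013, -0.0002, -0.0002], [0.0025, -0.0005, -0.0003], [0.0038, -0.0007, -0.0005], [0.005, -0.001, -0.0007], [0.005, -0.001, -0.0007], [0.005, -0.001, -0.0007]]
[[-0.0, -0.0, 0.007], [-0.0, -0.0, 0.012], [-0.0, -0.0, 0.018], [-0.0, -0.0, 0.024], [-0.0, -0.0, 0.024], [-0.0, -0.0, 0.024]]
```

>>> drive_tool(
  offset=[
    [0.0013,-0.0002,-0.0002],
    [0.0025,-0.0005,-0.0003],
    [0.0038,-0.0007,-0.0005],
    [0.005,-0.001,-0.0007],
    [0.005,-0.001,-0.0007],
    [0.005,-0.001,-0.0007],
  ],
  angular=[
    [0,0,0.006],
    [0,0,0.012],
    [0,0,0.018],
    [0,0,0.024],
    [0,0,0.024],
    [0,0,0.024],
  ],
)

```text
time_s: 10.0
tool_pos: [0.5536, 0.0326, 0.0906]
tool_rot: [90.1, 79.2, -2.0]
force: [-2.6, 1.2, -1.3]
grip_width: 0.0158
```

```bash
python3 - <<'E'
from h import *
rep();snap('wrist','w8');print(G());rep()
a=cv2.imread('pics/w8.png')
c=cv2.resize(a[75:165,295:365],(560,720),interpolation=cv2.INTER_CUBIC)[:600]
cv2.imwrite('pics/w8y.png',cv2.convertScaleAbs(c,alpha=1.3))
E
python3 step.py 0 0 4.2 3.4 4
```

```text
t 10.0 tcp [0.5536 0.0326 0.0906] a -2.0 tilt 10.8 F [-2.6   1.25 -1.28] w 0.015815333423371068 q [  45.   13.  -57.  114.   17.   49. -112.]
[0.55151747 0.03272994 0.10137587]
t 10.05 tcp [0.5536 0.0327 0.0906] a -2.0 tilt 10.8 F [-1.19  0.6  -1.84] w 0.01575087898218318 q [  45.   13.  -57.  114.   17.   49. -112.]
[[0.0008, -0.0003, -0.0], [0.0015, -0.0006, -0.0], [0.0023, -0.0008, -0.0], [0.003, -0.0011, -0.0], [0.003, -0.0011, -0.0], [0.003, -0.0011, -0.0]]
[[-0.0, -0.0, 0.003], [-0.0, -0.0, 0.007], [-0.0, -0.0, 0.01], [-0.0, -0.0, 0.014], [-0.0, -0.0, 0.014], [-0.0, -0.0, 0.014]]
```

View pics/w8y.png

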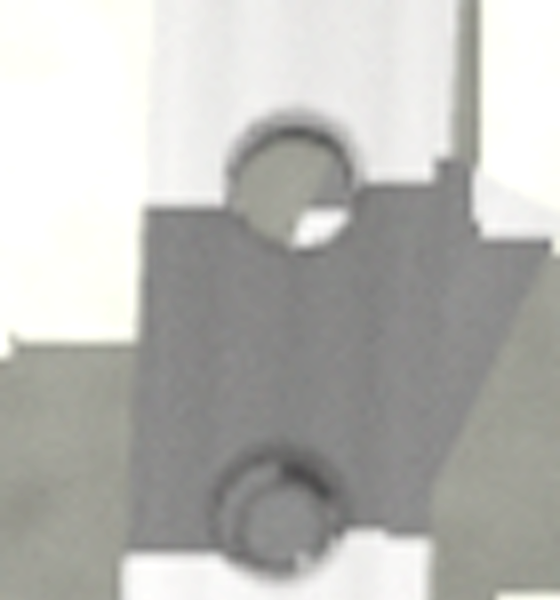

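>>> drive_tool(
  offset=[
    [0.0008,-0.0003,0],
    [0.0015,-0.0006,0],
    [0.0023,-0.0008,0],
    [0.003,-0.0011,0],
    [0.003,-0.0011,0],
    [0.003,-0.0011,0],
  ],
  angular=[
    [0,0,0.003],
    [0,0,0.007],
    [0,0,0.01],
    [0,0,0.014],
    [0,0,0.014],
    [0,0,0.014],
  ],
)

```text
time_s: 10.8
tool_pos: [0.5532, 0.0326, 0.0875]
tool_rot: [90.1, 78.4, -1.9]
force: [-1.0, 1.0, -1.9]
grip_width: 0.0159
```

```bash
python3 - <<'E'
from h import *
rep();snap('wrist','w9');print(G());rep()
a=cv2.imread('pics/w9.png')
c=cv2.resize(a[75:165,295:365],(560,720),interpolation=cv2.INTER_CUBIC)[:600]
cv2.imwrite('pics/w9y.png',cv2.convertScaleAbs(c,alpha=1.3))
E
python3 step.py 0 0 3.4 2.4 4
```

```text
t 10.8 tcp [0.5532 0.0326 0.0875] a -2.0 tilt 11.6 F [-1.02  0.99 -1.87] w 0.015905177073092837 q [  46.   12.  -57.  115.   17.   48. -112.]
[0.55095409 0.03276665 0.0982475 ]
t 10.85 tcp [0.5532 0.0327 0.0875] a -2.0 tilt 11.6 F [-1.63  0.6  -1.03] w 0.015697845723631476 q [  46.   12.  -57.  115.   17.   48. -112.]
[[0.0009, -0.0004, -0.0], [0.0019, -0.0007, -0.0], [0.0028, -0.001, -0.0], [0.0038, -0.0014, -0.0], [0.0038, -0.0014, -0.0], [0.0038, -0.0014, -0.0]]
[[-0.0, -0.0, 0.004], [-0.0, -0.0, 0.008], [-0.0, -0.0, 0.013], [-0.0, -0.0, 0.017], [-0.0, -0.0, 0.017], [-0.0, -0.0, 0.017]]
```

View pics/w9y.png

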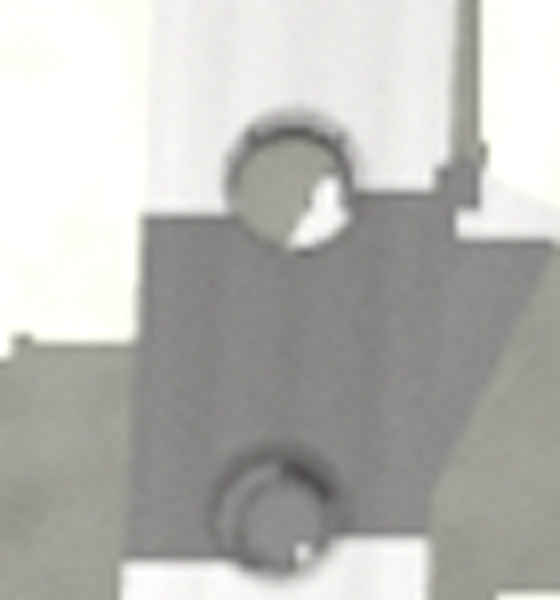

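>>> drive_tool(
  offset=[
    [0.0009,-0.0004,0.0003],
    [0.0019,-0.0008,0.0006],
    [0.0028,-0.0012,0.0007],
    [0.0038,-0.0015,0.0007],
    [0.0038,-0.0015,0.0007],
  ],
  angular=[
    [0,0,0.004],
    [0,0,0.008],
    [0,0,0.013],
    [0,0,0.017],
    [0,0,0.017],
  ],
)

```text
time_s: 11.48
tool_pos: [0.5523, 0.032, 0.0834]
tool_rot: [90.0, 77.4, -2.0]
force: [-0.6, 1.0, -2.3]
grip_width: 0.0156
```

```bash
python3 - <<'E'
from h import *
rep();snap('wrist','w10');print(G());rep()
a=cv2.imread('pics/w10.png')
c=cv2.resize(a[75:165,295:365],(560,720),interpolation=cv2.INTER_CUBIC)[:600]
cv2.imwrite('pics/w10y.png',cv2.convertScaleAbs(c,alpha=1.3))
E
python3 step.py 0 0 2.4 1.2 5
```

```text
t 11.475 tcp [0.5523 0.032  0.0834] a -2.0 tilt 12.6 F [-0.6   0.99 -2.29] w 0.015640315509197873 q [  46.   11.  -57.  116.   17.   46. -112.]
[0.5499826  0.03204964 0.09418279]
t 11.525 tcp [0.5524 0.032  0.0834] a -2.0 tilt 12.6 F [-0.99  0.57 -1.5 ] w 0.01583838146539125 q [  46.   11.  -57.  116.   17.   46. -112.]
[[0.0009, -0.0003, -0.0], [0.0018, -0.0007, -0.0], [0.0027, -0.001, -0.0], [0.0036, -0.0013, -0.0], [0.0045, -0.0016, -0.0], [0.0045, -0.0016, -0.0], [0.0045, -0.0016, -0.0]]
[[-0.0, -0.0, 0.004], [-0.0, -0.0, 0.009], [-0.0, -0.0, 0.013], [-0.0, -0.0, 0.017], [-0.0, -0.0, 0.021], [-0.0, -0.0, 0.021], [-0.0, -0.0, 0.021]]
```

View pics/w10y.png

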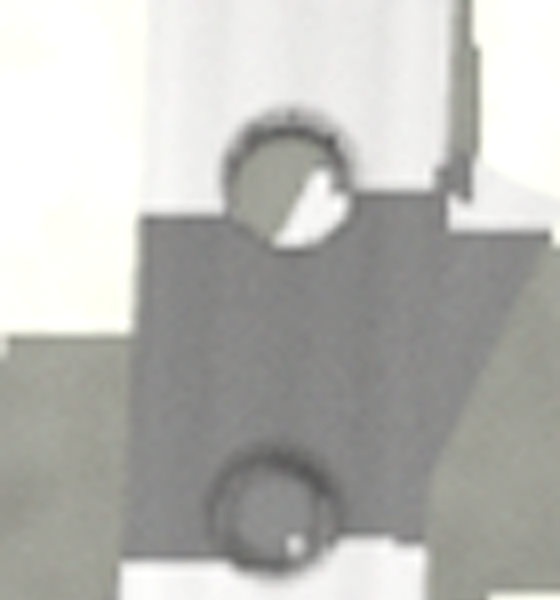

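The pin's top is now centred in the middle hole, and there is no upward force. I'll lower further.

>>> drive_tool(
  offset=[
    [0.0009,-0.0003,0],
    [0.0018,-0.0007,0],
    [0.0027,-0.001,0],
    [0.0036,-0.0013,0],
    [0.0045,-0.0016,0],
    [0.0045,-0.0016,0],
  ],
  angular=[
    [0,0,0.004],
    [0,0,0.009],
    [0,0,0.013],
    [0,0,0.017],
    [0,0,0.021],
    [0,0,0.021],
  ],
)

```text
time_s: 12.28
tool_pos: [0.5516, 0.0319, 0.0786]
tool_rot: [90.0, 76.2, -2.0]
force: [-0.1, 0.8, -1.7]
grip_width: 0.0158
```

```bash
python3 - <<'E'
from h import *
rep();print(G())
E
python3 step.py 0 0 1.2 0.1 5
```

```text
t 12.275 tcp [0.5516 0.0319 0.0786] a -2.0 tilt 13.8 F [-0.07  0.84 -1.68] w 0.015802253748011644 q [  46.   11.  -57.  117.   17.   44. -112.]
[0.54899762 0.03202684 0.08925738]
[[0.0008, -0.0003, -0.0], [0.0017, -0.0006, -0.0], [0.0025, -0.0009, -0.0], [0.0033, -0.0012, -0.0], [0.0042, -0.0015, -0.0], [0.0042, -0.0015, -0.0], [0.0042, -0.0015, -0.0]]
[[-0.0, 0.0, 0.004], [-0.0, 0.0, 0.008], [-0.0, 0.0, 0.012], [-0.0, 0.0, 0.016], [-0.0, 0.0, 0.019], [-0.0, 0.0, 0.019], [-0.0, 0.0, 0.019]]
```

>>> drive_tool(
  offset=[
    [0.0008,-0.0003,0],
    [0.0017,-0.0006,0],
    [0.0025,-0.0009,0],
    [0.0033,-0.0012,0],
    [0.004,-0.0014,0],
    [0.004,-0.0014,0],
  ],
  angular=[
    [0,0,0.004],
    [0,0,0.008],
    [0,0,0.012],
    [0,0,0.016],
    [0,0,0.019],
    [0,0,0.019],
  ],
)

```text
time_s: 13.02
tool_pos: [0.5512, 0.0319, 0.0743]
tool_rot: [90.0, 75.1, -2.0]
force: [-1.1, 1.2, -1.8]
grip_width: 0.0161
```

Run:
```python
from h import *
rep();snap('wrist','w11');print(G())
a=cv2.imread('pics/w11.png')
c=cv2.resize(a[75:165,295:365],(560,720),interpolation=cv2.INTER_CUBIC)[:600]
cv2.imwrite('pics/w11y.png',cv2.convertScaleAbs(c,alpha=1.3))
```

```text
t 13.025 tcp [0.5512 0.0319 0.0743] a -2.0 tilt 14.9 F [-1.13  1.24 -1.78] w 0.016092626500385645 q [  46.   10.  -57.  119.   17.   42. -112.]
[0.5483106  0.03204905 0.08495033]
```

View pics/w11y.png

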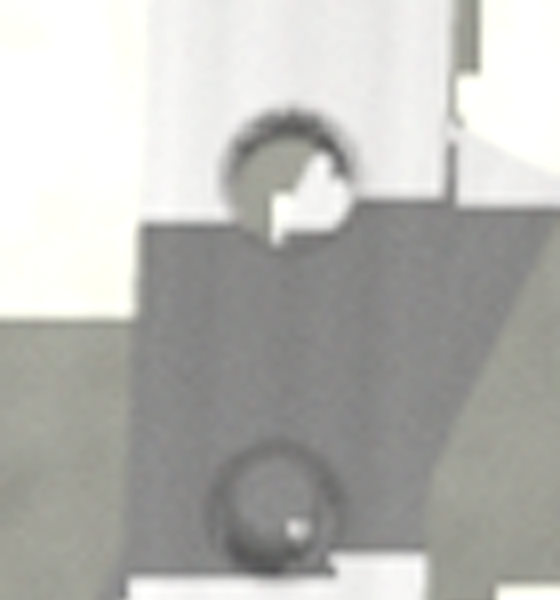

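>>> drive_tool(
  offset=[
    [0.0003,0,0],
    [0.0003,0,0],
    [0.0003,0,0],
    [0.0003,0,0],
    [0.0003,0,0],
    [0.0003,0,0],
  ],
  angular=[
    [0,0,0],
    [0,0,0],
    [0,0,0],
    [0,0,0],
    [0,0,0],
    [0,0,0],
  ],
  fingers=-1,
)

```text
time_s: 13.82
tool_pos: [0.5513, 0.0319, 0.0741]
tool_rot: [90.0, 75.1, -2.0]
force: [-0.0, -0.5, -0.3]
grip_width: 0.0682
```

>>> drive_tool(
  offset=[
    [-0.005,0,0],
    [-0.02,0,0],
    [-0.04,0,0],
    [-0.06,0,0],
    [-0.085,0,0],
    [-0.11,0,0],
    [-0.14,0,0],
    [-0.14,0,0],
  ],
  angular=[
    [0,0,0],
    [0,0,0],
    [0,0,0],
    [0,0,0],
    [0,0,0],
    [0,0,0],
    [0,0,0],
    [0,0,0],
  ],
)

```text
time_s: 14.82
tool_pos: [0.5167, 0.0333, 0.212]
tool_rot: [89.5, 74.8, -2.5]
force: [0.1, -1.0, 0.2]
grip_width: 0.0874
```

Run:
```python
from h import *
rep();snap('wrist','w12');snap('scene','s12');snap('top','t12')
a=cv2.imread('pics/s12.png')[130:260,280:410];cv2.imwrite('pics/s12z.png',cv2.resize(a,(590,590),interpolation=cv2.INTER_CUBIC))
```

```text
t 14.825 tcp [0.5167 0.0333 0.212 ] a -2.0 tilt 15.2 F [ 0.11 -1.02  0.21] w 0.08738160655770075 q [ 54. -12. -55. 114. -10.  58. -90.]
```

View pics/w12.png

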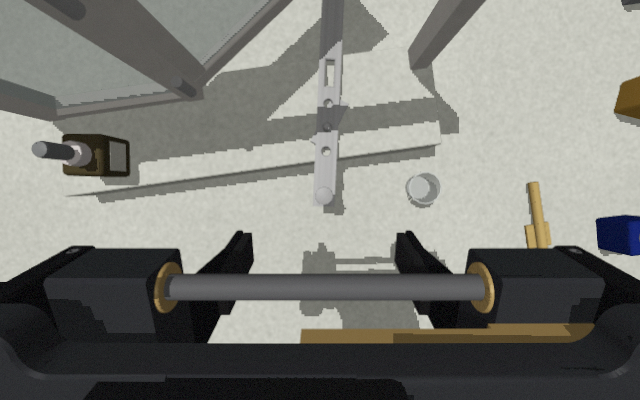

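View pics/s12z.png

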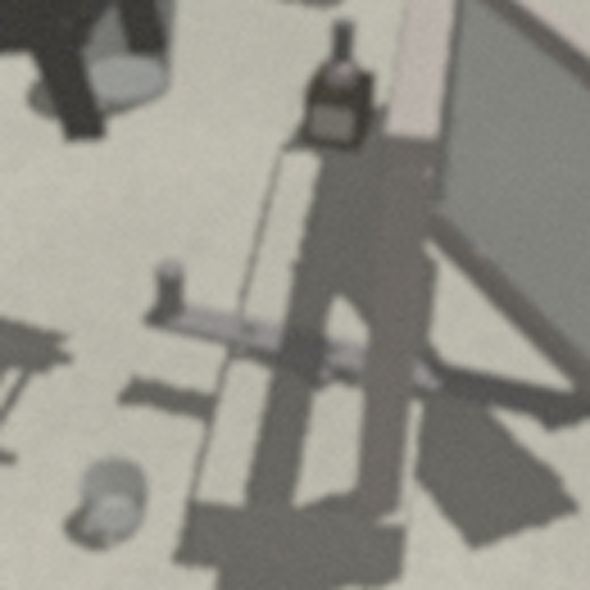

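View pics/t12.png

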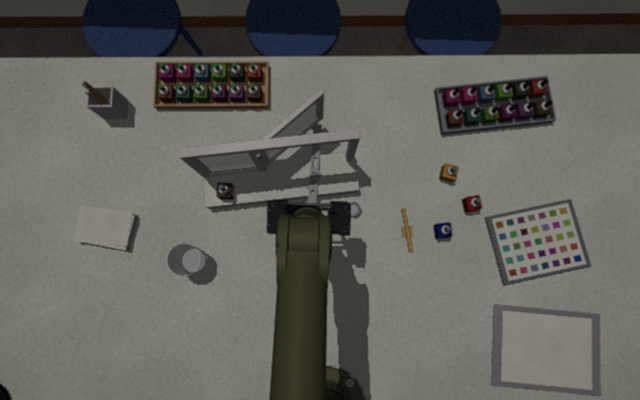

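Run:
```python
from h import *
a=cv2.imread('pics/w12.png')[50:215,290:365];cv2.imwrite('pics/w12z.png',cv2.convertScaleAbs(cv2.resize(a,(272,600),interpolation=cv2.INTER_CUBIC),alpha=1.2))
```

```text
(no output)
```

View pics/w12z.png

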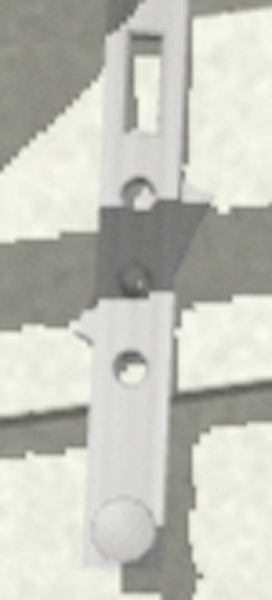

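Run:
```python
from h import *
z=lambda l:[(290+u*75/272,50+v*165/600) for u,v in l]
h=px2z('w12',z([(139,193),(130,368)]),.057);k=px2z('w12',z([(123,529)]),.091)
print('spacing(52)',np.linalg.norm(h[0]-h[1]),'knob-h3(48)',np.linalg.norm((k[0]-h[1])[:2]))
rep();print(sign_off())
```

```text
spacing(52) 0.05245948507619841 knob-h3(48) 0.04763769393045338
t 14.975 tcp [0.5149 0.0332 0.2086] a -2.0 tilt 14.8 F [-0.52  0.25  0.06] w 0.08694983672338519 q [ 54. -11. -55. 114. -10.  58. -90.]
the job is handed in; nothing more can be done
None
```

The stay's middle hole is over the pin, the stay lies on the plate, and I let go and handed the job in at about 15 s on the robot's clock. I gripped the knob, lifted the stay off the pin, and pushed the window out about 0.4 rad. Then I lowered the hole over the pin in small steps, watching it through the wrist camera.

- **Forces:** the readings I took between moves stayed below about 3 N, and no upward push from the pin showed up.
- **Seating:** just before I let go, the grip was within 0.4 mm of its height when the stay was seated at the start. The last pictures show the pin in the middle hole. The hole and knob distances, worked out as if the stay lay level, match the given sizes (52.5 mm for 52, 47.6 mm for 48).
- **Clearance:** the gripper is open and well above the knob. By eye, the bottles, cup, beaker and pen look unmoved in the pictures.
- **Disagreements:** two estimates of the screen's yaw differed by 2.6°. Estimates of the pin and pivot positions differed by up to a few mm, and I corrected for that as I lowered the stay. No final check failed.

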